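Take the locked pan off the bench scale for a zero check

TASK

The bench scale must be zeroed with its pan off. Lift the clear draught cover off the scale and stand it upright on the table close beside the scale's right-hand side; then take the pan by its two rubber grips, turn it a quarter turn counterclockwise (seen from above) while it still sits in its socket, so that its bayonet comes free, and lift it out level, with the polished steel check ball, which must not be touched, lying in the middle of the dish all the time. Finish while holding the pan: level and still, turned just as it came out, about 10 cm straight above its socket; do not put it down or let go, and leave the other things on the table where they are.

Things in the scene. Friction and masses are not known exactly. Their poses are not given: they have to be found in the camera images.
- scale: white bench scale, fixed to the table, 190 x 150 x 34 mm; origin at the centre of its underside; x points from its keypad and display (front, nearer the robot) to its back, y to its left, z up. Its flat top is 34 mm above the table. Its right-hand side is -y: there the table is free out to 210 mm from the origin (beside x = -20 to +60 mm of the scale)
- scale_socket (a point): point on the scale's top, on the vertical axis of the bayonet socket (30 mm behind the scale's origin). The socket is a dark steel ring 52 mm across and 10.5 mm high with two claws that hold the pan's lugs down; stops let the pan turn from about -5 deg to +95 deg, counterclockwise from above to open; below about 75 deg the claws still hold it
- draught_cover: clear plastic round cover, 90 mm across, 50 mm high without its knob, open below, 120 g, standing over the pan on the scale's top; origin at the centre of its lower rim, z up
- cover_knob (a point): middle of the cover's blue knob, an upright cylinder 22 mm across, from 55 to 77 mm above the cover's lower rim; this point is 67 mm above the rim, on the cover's axis
- pan: dished aluminium pan, 58 mm across, 31 mm high with its stem, 110 g; origin on its axis under the stem (on the scale's top at the start); z up. Two black rubber grips, 26 mm wide, at +y and -y: outer faces 62 mm apart, 14 to 30.5 mm above the origin. Its bayonet lugs lie along x. Locked, its x is the scale's x within a few degrees; a quarter turn counterclockwise brings it to the scale's y
- pan_grip (a point): point on the pan's axis 22.5 mm above its origin, at the middle height of the rubber grips: the place between the fingers, which close along the pan's y from outside. A red mark on the pan's -x side points at a red dot on the scale when locked and at a green dot after the quarter turn
- pan_middle (a point): where the centre of the ball is when it lies in the middle of the dish: on the pan's axis, 26 mm above the pan's origin. The dish is shallow: it rises 2.5 deg out to 7 mm from its middle, 7 deg out to 15 mm, then 13 deg to an upright wall 26 mm from the axis
- check_ball_center (a point): centre of the polished steel check ball, 22 mm across, 44 g, lying loose in the pan's dish; its top is 37 mm above the pan's origin
- vial_a: green-capped glass vial, 21 mm across and 55 mm high, standing left of the scale; origin at the centre of its underside
- vial_b: another such vial beside it; origin at the centre of its underside
- marker_black: black and white felt marker, 133 mm long, 18 mm thick, lying left of the vials along the scale's side; its length is along its own y; origin at the centre of its underside

How it is judged:
On the way, in this order (a step that is already met when the one before it is completed fails the run):
1. the draught cover stands upright on the table beside the scale, let go (height (world z) of draught_cover below 0.006 m and angle between draught_cover's own z axis and vertical below 0.08 rad and y of draught_cover in the frame of scale below -0.1 m and horizontal distance between draught_cover and scale_socket below 0.35 m and contact force between draught_cover and the fingers below 0.05 N and linear speed of draught_cover below 0.02 m/s), for 0.2 s.
2. the pan, still seated in its socket, is turned a quarter turn (within 15 deg), with the ball in the middle (angle between the x axis of pan and the y axis of scale, either way round below 0.26 rad and height (world z) of pan below 0.04 m and horizontal distance between pan and scale_socket below 0.006 m and distance between check_ball_center and pan_middle below 0.009 m), for 0.1 s.
At the end, for the whole second after the job is handed in: Fingers hold the pan 7 to 14 cm above its seat, within 3 cm of straight above the socket, level within 5 deg, a quarter turn round within 17 deg, at rest, touching nothing else; ball at rest within 8 mm of the dish's middle; cover upright on the table on the scale's right, over 10 cm to the side (height (world z) of pan between 0.104 and 0.174 m and horizontal distance between pan and scale_socket below 0.03 m and angle between pan's own z axis and vertical below 0.09 rad and angle between the x axis of pan and the y axis of scale, either way round below 0.3 rad and linear speed of each of pan, draught_cover below 0.02 m/s and contact force between pan and the fingers above 1 N and contact force between pan and scale below 0.05 N and contact force between pan and draught_cover below 0.05 N and distance between check_ball_center and pan_middle below 0.008 m and linear speed of check_ball below 0.03 m/s and contact force between check_ball and the fingers below 0.02 N and height (world z) of draught_cover below 0.006 m and angle between draught_cover's own z axis and vertical below 0.08 rad and y of draught_cover in the frame of scale below -0.1 m and horizontal distance between draught_cover and scale_socket below 0.35 m); the arm keeps its last pose, push and grip.
It fails at once if the ball leaves the middle of the dish and rolls to its wall (more than 13 mm off) (distance between check_ball_center and pan_middle above 0.013 m).
It fails at once if the pan is tipped more than 11 deg (angle between pan's own z axis and vertical above 0.2 rad).
It fails at once if a bystander is shifted more than 2 cm (distance of any of vial_a, vial_b, marker_black from where it was at the start of the episode above 0.02 m).
It fails at once if a finger touches the ball (contact force between check_ball and the fingers above 0.05 N).
It also fails if it takes over 64 s, if anything falls off the work surface, if the arm or the gripper's body presses on something with over 40 N, if the wrist force passes 120 N, or if a joint passes its speed limit or range.

ROBOT

A 6-joint arm with a two-finger parallel gripper is mounted at the origin on a cart in front of the work surface, level with it; the furniture and walls round the work are solid. World frame = base frame: x ahead of the robot, y to its left, z up, the work surface at z = 0. Lengths are in m, angles in rad, forces in N, time in s.
With the tool pointing down it reaches from about 0.275 to 0.825 m from the base axis. Payload 5.2 kg.
Tool frame: the origin (TCP) lies midway between the tips of the shut fingers; the grasp point (between the pads) lies 19 mm behind it; z points along the fingers, y is the line along which they close (so a half turn about z gives the same grasp; the last joint's range is limited). The gripper opens to 93 mm and grips with 3 to 60 N. Pads are 15 mm wide; open, the fingers measure 128 mm over their backs; the gripper's body (75 mm by 188 mm) begins 65 mm behind the grasp point.
Start: joints at [-1.437, 0.259, 1.535, -0, 1.348, -0.203], TCP at [0.182, -0.519, 0.188] pointing down, gripper open.
Joint ranges: [-3.14, 3.14], [-0.91, 2.08], [0.19, 2.58], [-1.22, 4.36], [0.22, 2.71], [-3.12, 3.12]. Speed limits (rad/s): [2.57, 2.57, 3.14, 3.14, 3.14, 3.14].

INTERFACE

Orientations are given as a unit quaternion [w, x, y, z].
In Python, from station import * gives the robot as it stands.
- The arm moves only by the shell command python3 -m crank 'ROWS' [FORCE]. ROWS is a JSON object whose one key "targets" holds a list of rows, each a list of 7 numbers: the turn, a rotation vector about the tool's x, y, z in degrees, then the shift along the tool's x, y, z in m, then the opening, from -1 (shut) to 1 (fully open). In form: {"targets": [[rx, ry, rz, tx, ty, tz, grip], ...]}. A call has 1 to 20 rows; each row shifts and turns the commanded pose from where the row before left it, along the tool's axes as they then stand; what a row does not reach is not made up. A row lasts 1/8 s, in which the tool goes at most 62.5 mm and 10.7 degrees, less where a joint would pass 70% of its speed; a pose out of reach is approached as far as the arm can. A call with a gripper value outside its range is refused whole. The fingers move at their own pace and stop on an object; FORCE is the grip in N (left out, the last holds). Time passes only in rows, so rows that do not move let the fingers close. It gives the time, the measured TCP pose, the force, the opening and the grip force at its end, in the units of the state.
- get_state(): the state, without advancing time (a new reading comes with each control period).
- camera(name): name is "scene" or "side" or "wrist"; returns the picture (480x640x3 uint8, red, green, blue); there is no depth.
- camera_model(name): a dict with "fovy" (degrees; the focal length in pixels is half the picture's height over the tangent of half this angle, whatever the lens; pixels are square), "cx", "cy" (the principal point, pixels), "pose" (4x4, takes a point from camera to world coordinates); the wrist camera has in their place "mount" (4x4, takes a point from camera to tool coordinates, whose origin is the TCP and whose axes are the flange's). Camera axes: x right, y down, z forward; pixel columns grow to the right and rows downward; lengths in m; the calibration is good to about 2 mm. A picture is of the moment at which its call begins: read the wrist's pose just before it. camera_model takes no time and is no camera call.
- hand_in(): hands the job in; it is judged then, once.
Trained networks look in the newest picture that a camera, given by its name, has taken for a name from the list of things; names that differ only in an ending like _2 or _b are one class to them, and where a whole thing is asked for, a point or a joint stands for the part that bears it (a point fixed in the world has none). Each returns a list of dicts, best first, with "confidence" (0 to 1); they miss things now and then, are a little off and sometimes report something else, mostly with a low value. They report only what shows in the picture. A call takes as long as a camera call.
- search_frame(camera, name): "point" ([x, y, z] in m, in world coordinates, good to about 4 mm: the middle of the surface that is visible of it).
- tip_of(camera, name): "point" ([x, y, z] in m, in world coordinates, good to about 4 mm: a listed point, or the origin of a listed thing).
The state is a dict: "time": time; "qpos": joint angles; "joint_velocities": joint speeds; "tau": joint torques, N m; "tcp_pos": TCP position; "ee_rot": TCP orientation; "contact_force": force on the tool from outside, world axes, zero at the start; "ft_torque": the same for the moment, N m; "opening": finger opening in m; "grip_force": force on a finger pad.
Only numpy, scipy, OpenCV 4.12 (cv2) and the standard library are available. Lean on these libraries where they do the work, as an engineer would, in place of code of your own. Each camera call takes 0.05 s, during which the arm holds its last target. There are 200 camera calls.

## Working session

There is one attempt and no reset: what is moved stays moved. The work goes in short steps, Python scripts to look and compute and a shell command to move; the robot and the scene stay as the last step left them, time stands still between calls to the robot, and variables do not carry over. Pictures are saved under pics/ and viewed, at most 14 in all, crops included, and the job is handed in when it is done.

```bash
ls; mkdir -p pics; python3 - <<'E'
from station import *
import cv2, numpy as np
s=get_state(); print(s)
for c in ["scene","side"]:
    im=camera(c); cv2.imwrite(f"pics/{c}0.png",im[:,:,::-1])
    m=camera_model(c); print(c,m["fovy"],m["cx"],m["cy"],np.round(m["pose"],3).tolist())
    for n in ["scale","scale_socket","draught_cover","cover_knob","pan","pan_grip","check_ball_center","vial_a","marker_black"]:
        print(n,[(np.round(d["point"],3).tolist(),round(d["confidence"],2)) for d in tip_of(c,n)][:3])
print(camera_model("wrist"))
a=cv2.imread("pics/scene0.png");b=cv2.imread("pics/side0.png")
E
```

```text
pics
{'time': 0.0, 'qpos': array([-1.43680380e+00,  2.59334221e-01,  1.53605080e+00,  2.73572299e-05,
        1.34801846e+00, -2.02783421e-01]), 'joint_velocities': array([ 0.00078805,  0.00032436,  0.00061279,  0.00081515, -0.00143514,
       -0.00187699]), 'tau': array([ 3.55392394e-04, -4.37306178e+01, -2.83997601e+01,  7.20415078e-02,
        4.15592256e-02, -1.55052876e-04]), 'tcp_pos': array([ 0.18170536, -0.51848949,  0.18673546]), 'ee_rot': array([-9.04418792e-04,  9.85856317e-01,  1.67590282e-01,  4.44658952e-05]), 'contact_force': array([ 0.28403519, -0.48093476, -0.06068267]), 'ft_torque': array([ 0.03746773, -0.05305158, -0.04985624]), 'grip_force': 0.0, 'opening': 0.09279602223187443}
scene 42.58908370132853 321.85529452541084 233.203562841712 [[-0.411, -0.64, 0.649, -0.008], [-0.912, 0.287, -0.294, 0.522], [0.002, -0.713, -0.701, 0.681], [0.0, 0.0, 0.0, 1.0]]
scale [([0.494, 0.167, 0.001], 0.55)]
scale_socket []
draught_cover [([0.518, 0.164, 0.036], 0.76)]
cover_knob [([0.52, 0.167, 0.098], 0.67)]
pan []
pan_grip []
check_ball_center [([0.44, 0.268, -0.0], 0.71), ([0.5
[... 411 characters left out ...]
02], 0.61)]
scale_socket [([0.49, 0.168, -0.002], 0.16)]
draught_cover [([0.521, 0.167, 0.032], 0.58)]
cover_knob [([0.527, 0.165, 0.104], 0.58)]
pan []
pan_grip []
check_ball_center []
vial_a [([0.443, 0.27, -0.003], 0.71)]
marker_black [([0.46, 0.326, -0.003], 0.81)]
{'fovy': 59.16364683077294, 'cx': 315.39307303275694, 'cy': 231.57846365604544, 'mount': array([[ 6.98691662e-04, -9.69984841e-01, -2.43164387e-01,
         6.80082456e-02],
       [ 9.99999404e-01,  4.73724068e-04,  9.83639436e-04,
        -5.11943189e-04],
       [-8.38922519e-04, -2.43164930e-01,  9.69984594e-01,
        -1.97904676e-01],
       [ 0.00000000e+00,  0.00000000e+00,  0.00000000e+00,
         1.00000000e+00]])}
```

View pics/scene0.png

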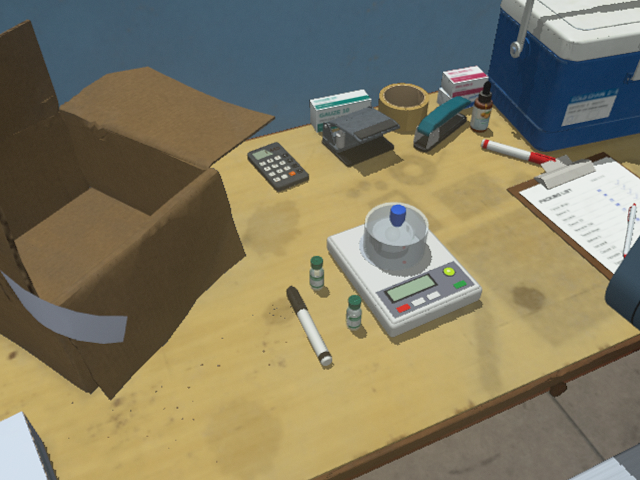

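View pics/side0.png

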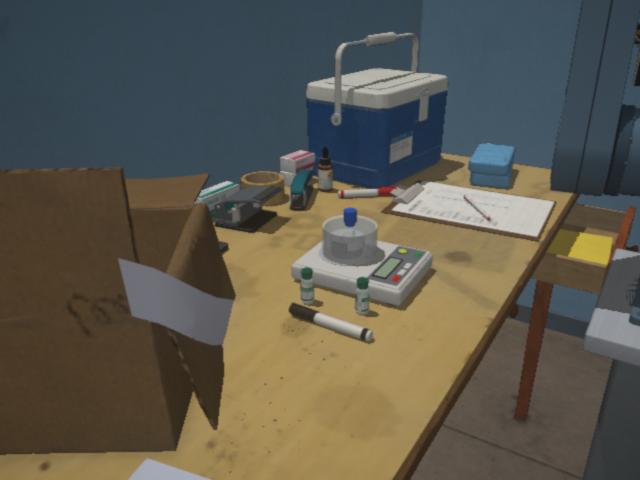

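The scale lies at about (400,265) in the scene view, with the knob at (397,215). The vials and marker are to its left, and its right side is free. Next I measure the knob by triangulation and the scale's yaw from its top corners.

```bash
cat > h.py <<'E'
from station import *
import cv2, numpy as np
from scipy.spatial.transform import Rotation as R
def cam(c,s=None):
    m=camera_model(c); f=240/np.tan(np.radians(m["fovy"])/2)
    if c=="wrist":
        q=s["ee_rot"]; T=np.eye(4); T[:3,:3]=R.from_quat([q[1],q[2],q[3],q[0]]).as_matrix(); T[:3,3]=s["tcp_pos"]; P=T@m["mount"]
    else: P=np.array(m["pose"])
    return f,m["cx"],m["cy"],P
def ray(c,uv,s=None):
    f,cx,cy,P=cam(c,s); d=P[:3,:3]@np.array([(uv[0]-cx)/f,(uv[1]-cy)/f,1]); return P[:3,3],d
def onz(c,uv,z,s=None):
    o,d=ray(c,uv,s); return o+d*(z-o[2])/d[2]
def proj(c,p,s=None):
    f,cx,cy,P=cam(c,s); q=P[:3,:3].T@(np.array(p)-P[:3,3]); return np.array([cx+f*q[0]/q[2],cy+f*q[1]/q[2]])
def tri(obs):
    A=np.zeros((3,3));b=np.zeros(3)
    for o,d in obs:
        d=d/np.linalg.norm(d);M=np.eye(3)-np.outer(d,d);A+=M;b+=M@o
    return np.linalg.solve(A,b)
def state():
    s=get_state(); q=s["ee_rot"]; r=R.from_quat([q[1],q[2],q[3],q[0]]).as_matrix()
    print("t",round(s["time"],2),"tcp",np.round(s["tcp_pos"],4),"toolx",np.round(r[:,0],3),"tooly",np.round(r[:,1],3),"open",round(s["opening"],4),"grip",round(s["grip_force"],1),"F",np.round(s["contact_force"],1)); return s
E
python3 - <<'E'
from h import *
def blue(f,box):
    im=cv2.imread(f);h=cv2.cvtColor(im,cv2.COLOR_BGR2HSV);m=cv2.inRange(h,(105,150,60),(130,255,255))
    x0,x1,y0,y1=box; ys,xs=np.nonzero(m[y0:y1,x0:x1]); return (xs.min()+xs.max())/2+x0,(ys.min()+ys.max())/2+y0,len(xs)
a=blue("pics/scene0.png",(370,425,195,235));b=blue("pics/side0.png",(335,365,200,230));print(a,b)
print("knob",tri([ray("scene",a[:2]),ray("side",b[:2])]))
im=cv2.imread("pics/scene0.png");
h=cv2.cvtColor(im,cv2.COLOR_BGR2HSV);m=cv2.inRange(h,(0,0,150),(179,60,255));m[:,:320]=0;m[:,490:]=0;m[:190]=0;m[345:]=0
cs,_=cv2.findContours(m,cv2.RETR_EXTERNAL,cv2.CHAIN_APPROX_NONE);c=max(cs,key=cv2.contourArea)
hull=cv2.convexHull(c);ap=cv2.approxPolyDP(hull,5,True)[:,0];print(ap.tolist())
for p in ap: print(p,np.round(onz("scene",p,0.034),3),np.round(onz("scene",p,0.0),3))
cv2.imwrite("pics/crop0.png",cv2.resize(im[190:350,310:500],None,fx=4,fy=3.7,interpolation=cv2.INTER_CUBIC)[:600,:800])
E
```

```text
(np.float64(398.0), np.float64(209.5), 112) (np.float64(350.0), np.float64(217.0), 151)
knob [0.52289285 0.16322781 0.09976282]
[[400, 202], [425, 216], [481, 289], [391, 327], [327, 238], [377, 205]]
[400 202] [0.604 0.109 0.034] [0.637 0.088 0.   ]
[425 216] [0.56  0.09  0.034] [0.59  0.068 0.   ]
[481 289] [0.402 0.097 0.034] [0.424 0.074 0.   ]
[391 327] [0.396 0.241 0.034] [0.417 0.226 0.   ]
[327 238] [0.579 0.248 0.034] [0.609 0.234 0.   ]
[377 205] [0.613 0.146 0.034] [0.646 0.126 0.   ]
```

View pics/crop0.png

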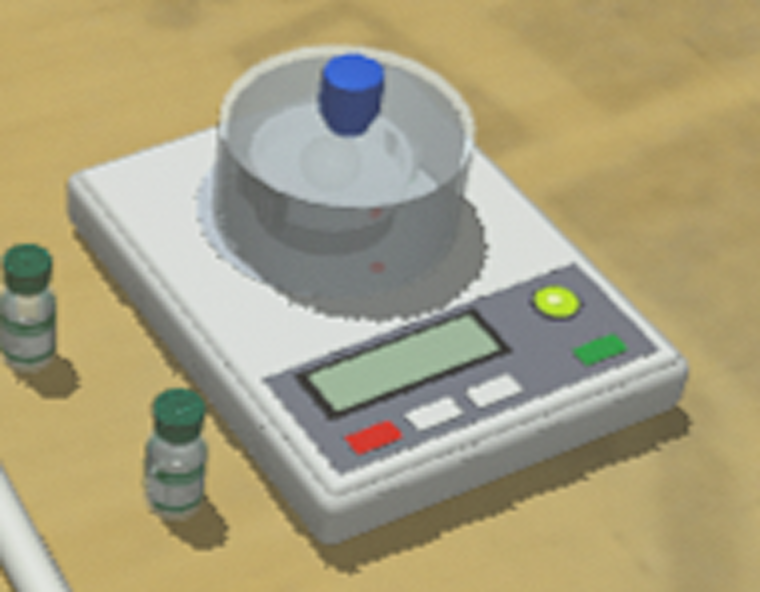

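The corners give a scale yaw of about +3°. The knob is at (0.523, 0.163, 0.100), as expected. I'll move above it and look with the wrist camera.

```bash
python3 -m crank '{"targets":[[0,0,0,0.034,-0.033,-0.0033,1],[0,0,0,0.034,-0.033,-0.0033,1],[0,0,0,0.034,-0.033,-0.0033,1],[0,0,0,0.034,-0.033,-0.0033,1],[0,0,0,0.034,-0.033,-0.0033,1],[0,0,0,0.034,-0.033,-0.0033,1],[0,0,0,0.034,-0.033,-0.0033,1],[0,0,0,0.034,-0.033,-0.0033,1],[0,0,0,0.034,-0.033,-0.0033,1],[0,0,0,0.034,-0.033,-0.0033,1],[0,0,0,0.034,-0.033,-0.0033,1],[0,0,0,0.034,-0.033,-0.0033,1],[0,0,0,0.034,-0.033,-0.0033,1],[0,0,0,0.034,-0.033,-0.0033,1],[0,0,0,0.034,-0.033,-0.0033,1],[0,0,0,0.034,-0.033,-0.0033,1],[0,0,8,0,0,0,1],[0,0,8,0,0,0,1],[0,0,0,0,0,0,1],[0,0,0,0,0,0,1]]}' 
python3 - <<'E'
from h import *
s=state(); im=camera("wrist")[:,:,::-1].copy(); cv2.imwrite("pics/w1.png",im)
print(proj("wrist",[.523,.163,.101],s))
for n in ["cover_knob","scale","scale_socket","draught_cover","pan"]:
    print(n,[(np.round(d["point"],3).tolist(),round(d["confidence"],2)) for d in tip_of("wrist",n)][:3])
E
```

```text
time: 3.5
tcp_pos: [0.5207, 0.1589, 0.2404]
ee_rot: [-0.0, 1.0, 0.03, 0.0]
contact_force: [-0.4, 0.1, -0.5]
opening: 0.0924
grip_force: 0.0
t 3.5 tcp [0.5207 0.1589 0.2404] toolx [0.998 0.06  0.   ] tooly [ 0.06  -0.998 -0.   ] open 0.0924 grip 0.0 F [-0.4  0.1 -0.5]
[311.06965536 208.66910112]
cover_knob [([0.518, 0.167, 0.096], 0.82)]
scale []
scale_socket [([0.518, 0.165, 0.096], 0.47)]
draught_cover [([0.519, 0.162, 0.033], 0.85)]
pan []
```

View pics/w1.png

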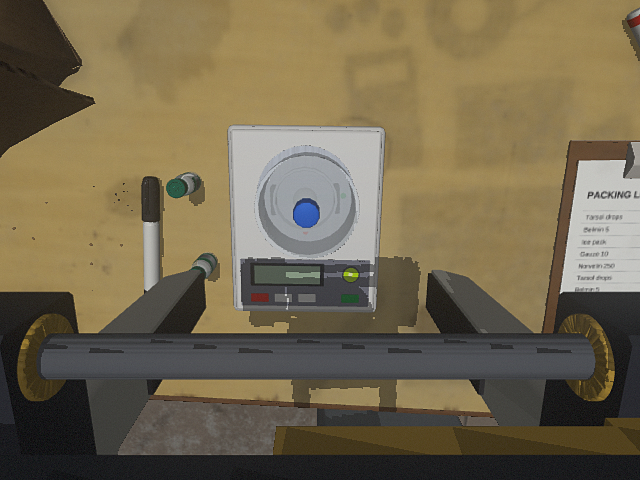

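The wrist view shows the scale seen straight down with the knob's top at (306,212). The pan's grips are vaguely visible through the cover, left and right.

```bash
python3 - <<'E'
from h import *
s=state(); im=cv2.imread("pics/w1.png");h=cv2.cvtColor(im,cv2.COLOR_BGR2HSV);m=cv2.inRange(h,(105,150,60),(130,255,255));m[:150]=0;m[260:]=0;m[:,:260]=0;m[:,360:]=0
ys,xs=np.nonzero(m);c=((xs.min()+xs.max())/2,(ys.min()+ys.max())/2);print(xs.min(),xs.max(),ys.min(),ys.max(),onz("wrist",c,.105,s))
m=cv2.inRange(h,(0,0,150),(179,40,255));m=m[100:330,215:400]
cs,_=cv2.findContours(m,cv2.RETR_EXTERNAL,cv2.CHAIN_APPROX_NONE);c=cv2.convexHull(max(cs,key=cv2.contourArea))[:,0]+[215,100]
P=np.array([onz("wrist",p,.033,s)[:2] for p in c]).astype(np.float32)
r=cv2.minAreaRect(P*1000);print(r, cv2.boxPoints(r).tolist())
E
```

```text
t 3.8 tcp [0.5208 0.1589 0.2404] toolx [0.998 0.058 0.   ] tooly [ 0.058 -0.998 -0.   ] open 0.0932 grip 0.0 F [0.2 0.7 0.3]
293 318 203 227 [0.51839323 0.16715439 0.105     ]
((495.3245849609375, 167.85723876953125), (184.70578002929688, 145.79803466796875), 2.58673357963562) [[399.7757263183594, 236.51393127441406], [406.3558654785156, 90.86445617675781], [590.8734130859375, 99.20054626464844], [584.2933349609375, 244.8500213623047]]
```

```bash
python3 -m crank '{"targets":[[0,0,-0.5,-0.001,-0.007,0.04,1],[0,0,0,0,0,0.05,1],[0,0,0,0,0,0.045,1],[0,0,0,0,0,0.015,1],[0,0,0,0,0,0,0],[0,0,0,0,0,0,-0.5],[0,0,0,0,0,0,-1],[0,0,0,0,0,0,-1],[0,0,0,0,0,0,-1],[0,0,0,0,0,0,-1],[0,0,0,0,0,0,-1],[0,0,0,0,0,0,-1]]}' 25; python3 -m crank '{"targets":[[0,0,0,0,0,-0.003,-1],[0,0,0,0,0,-0.003,-1],[0,0,0,0,0,0,-1]]}'
```

```text
time: 5.3
tcp_pos: [0.5193, 0.1659, 0.0903]
ee_rot: [-0.0, 0.999, 0.033, -0.0]
contact_force: [-0.1, 0.2, -0.3]
opening: 0.0178
grip_force: 0.0
time: 5.68
tcp_pos: [0.5196, 0.166, 0.0968]
ee_rot: [-0.0, 0.999, 0.033, 0.0]
contact_force: [0.0, -0.7, -0.6]
opening: 0.0006
grip_force: 0.0
```

The fingers shut on nothing, so I'll look.

```bash
python3 - <<'E'
from h import *
s=state()
a=camera("scene")[:,:,::-1];b=camera("side")[:,:,::-1];w=camera("wrist")[:,:,::-1]
cv2.imwrite("pics/s2.png",np.hstack([cv2.resize(a[130:330,280:490],(400,380),interpolation=3),cv2.resize(b[130:330,250:450],(400,380),interpolation=3)]))
cv2.imwrite("pics/w2.png",w); cv2.imwrite("pics/a2.png",a); cv2.imwrite("pics/b2.png",b)
for c in ["scene","side","wrist"]:
  for n in ["cover_knob","draught_cover"]:
    print(c,n,[(np.round(d["point"],3).tolist(),round(d["confidence"],2)) for d in tip_of(c,n)][:2])
E
```

```text
t 5.67 tcp [0.5196 0.166  0.0968] toolx [0.998 0.066 0.001] tooly [ 0.066 -0.998 -0.   ] open 0.0006 grip 0.0 F [ 0.  -0.7 -0.6]
scene cover_knob [([0.52, 0.167, 0.1], 0.83)]
scene draught_cover [([0.521, 0.166, 0.035], 0.55)]
side cover_knob [([0.521, 0.166, 0.103], 0.91)]
side draught_cover [([0.52, 0.164, 0.032], 0.72)]
wrist cover_knob [([0.519, 0.164, 0.097], 0.71)]
wrist draught_cover [([0.52, 0.17, 0.033], 0.55)]
```

View pics/s2.png

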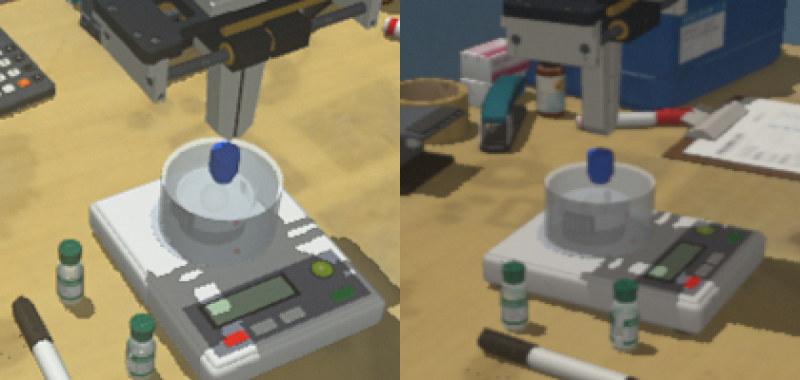

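View pics/w2.png

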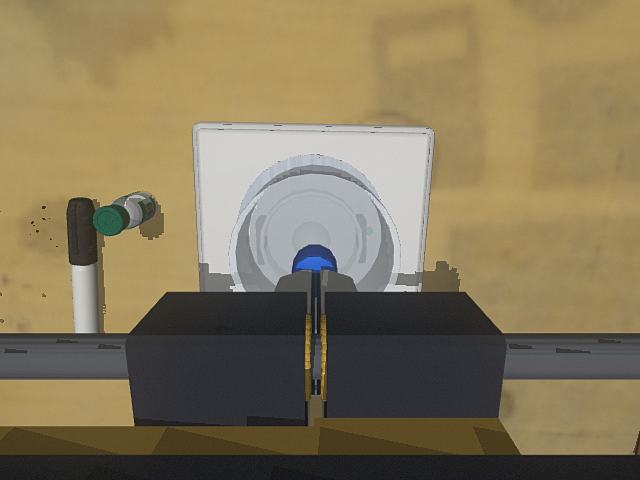

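The pictures show the shut finger tips hovering just above the knob: tips at about scene (402,202) and side (350,199). The knob is untouched. I'll check that offset by triangulation.

```bash
python3 - <<'E'
from h import *
s=state()
for c,u in [("scene",(402,202)),("side",(350,199))]: print(c,proj(c,s["tcp_pos"]),u, "knob.101",proj(c,[.52,.166,.101]))
print(tri([ray("scene",(402,202)),ray("side",(350,199))]))
def blue(f,box):
    im=cv2.imread(f);h=cv2.cvtColor(im,cv2.COLOR_BGR2HSV);m=cv2.inRange(h,(105,150,40),(130,255,255))
    x0,x1,y0,y1=box; ys,xs=np.nonzero(m[y0:y1,x0:x1]); return xs.min()+x0,xs.max()+x0,ys.min()+y0,ys.max()+y0
print(blue("pics/a2.png",(380,415,200,230)),blue("pics/b2.png",(335,365,205,230)))
E
```

```text
t 6.12 tcp [0.5193 0.1659 0.0963] toolx [ 0.998  0.066 -0.   ] tooly [ 0.066 -0.998  0.   ] open 0.0005 grip 0.0 F [0.4 0.3 0.2]
scene [398.8316107  216.67490537] (402, 202) knob.101 [398.85419321 213.90901122]
side [348.90385082 217.82178482] (350, 199) knob.101 [348.55231404 215.06061574]
[0.51602823 0.16697258 0.1284743 ]
(np.int64(392), np.int64(402), np.int64(205), np.int64(208)) (np.int64(345), np.int64(354), np.int64(209), np.int64(225))
```

The cameras put the real tips about 30 mm above the reported TCP, or at least 21 mm, since nothing was touched at 0.090. A gentle probe of the knob's top (z = 0.111) with the shut fingers will calibrate this.

```bash
for i in 1 ; do python3 -m crank '{"targets":[[0,0,0,0,0,0.006,-1],[0,0,0,0,0,0.003,-1],[0,0,0,0,0,0,-1]]}'; python3 -m crank '{"targets":[[0,0,0,0,0,0.002,-1],[0,0,0,0,0,0,-1]]}';python3 -m crank '{"targets":[[0,0,0,0,0,0.002,-1],[0,0,0,0,0,0,-1]]}'; done
```

```text
time: 6.5
tcp_pos: [0.519, 0.1659, 0.0868]
ee_rot: [0.0, 0.999, 0.033, -0.001]
contact_force: [-0.6, -1.2, -0.5]
opening: 0.0005
grip_force: 0.0
time: 6.75
tcp_pos: [0.5193, 0.1659, 0.0853]
ee_rot: [0.0, 0.999, 0.033, -0.0]
contact_force: [-0.0, 0.3, 0.3]
opening: 0.0003
grip_force: 0.0
time: 7.0
tcp_pos: [0.5192, 0.1659, 0.0832]
ee_rot: [0.0, 0.999, 0.033, -0.0]
contact_force: [0.3, -0.7, 1.2]
opening: 0.0004
grip_force: 0.0
```

```bash
python3 -m crank '{"targets":[[0,0,0,0,0,0.002,-1],[0,0,0,0,0,0,-1]]}'
python3 - <<'E'
from h import *
s=state()
a=camera("scene")[:,:,::-1];b=camera("side")[:,:,::-1]
cv2.imwrite("pics/s3.png",np.hstack([cv2.resize(a[160:260,350:450],(400,400),interpolation=3),cv2.resize(b[160:260,300:400],(400,400),interpolation=3)]))
E
```

```text
time: 7.25
tcp_pos: [0.5192, 0.1659, 0.0812]
ee_rot: [0.0, 0.999, 0.033, -0.0]
contact_force: [-0.2, -1.5, -0.9]
opening: 0.0005
grip_force: 0.0
t 7.25 tcp [0.5192 0.1659 0.0812] toolx [ 0.998  0.066 -0.   ] tooly [ 0.066 -0.998  0.   ] open 0.0005 grip 0.0 F [-0.2 -1.5 -0.9]
```

View pics/s3.png

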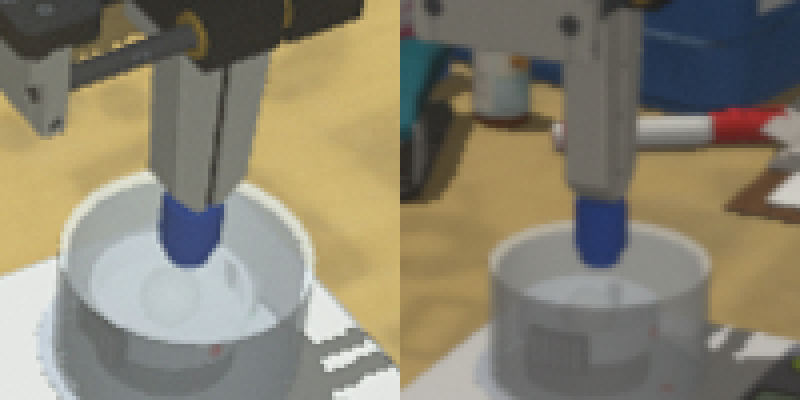

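The tips now sit right on top of the knob at a reported z of 0.081, so the true height is about 30 mm above the reported one. I'll open, go 20 mm lower, and grasp.

```bash
python3 -m crank '{"targets":[[0,0,0,0,0,-0.005,1],[0,0,0,0,0,0,1],[0,0,0,0,0,0,1],[0,0,0,0,0,0,1],[0,0,0,0,0,0.01,1],[0,0,0,0,0,0.01,1],[0,0,0,0,0,0.005,1],[0,0,0,0,0,0,-1],[0,0,0,0,0,0,-1],[0,0,0,0,0,0,-1],[0,0,0,0,0,0,-1],[0,0,0,0,0,0,-1],[0,0,0,0,0,0,-1],[0,0,0,0,0,0,-1],[0,0,0,0,0,0,-1]]}' 25
python3 - <<'E'
from h import *
print(tri([ray("scene",(401.7,213)),ray("side",(350,209.5))]))
E
```

```text
time: 9.22
tcp_pos: [0.5194, 0.166, 0.0615]
ee_rot: [-0.0, 0.999, 0.033, 0.0]
contact_force: [-0.3, 0.5, 1.1]
opening: 0.0215
grip_force: 25.0
[0.5151864  0.1664329  0.10993226]
```

```bash
python3 -m crank '{"targets":[[0,0,0,0,0,-0.005,-1],[0,0,0,0,0,-0.015,-1],[0,0,0,0,0,-0.02,-1],[0,0,0,0,0,-0.02,-1],[0,0,0,0,0.02,-0.003,-1],[0,0,0,0,0.03,0,-1],[0,0,0,0,0.04,0,-1],[0,0,0,0,0.035,0,-1],[0,0,0,0,0.02,0,-1],[0,0,0,0,0.005,0,-1],[0,0,0,0,0,0.025,-1],[0,0,0,0,0,0.03,-1],[0,0,0,0,0,0.02,-1],[0,0,0,0,0,0.01,-1],[0,0,0,0,0,0.007,-1],[0,0,0,0,0,0,-1]]}'
python3 - <<'E'
from h import *
s=state()
a=camera("scene")[:,:,::-1];b=camera("side")[:,:,::-1]
cv2.imwrite("pics/s4.png",np.hstack([cv2.resize(a[130:330,320:520],(400,400),interpolation=3),cv2.resize(b[130:330,240:440],(400,400),interpolation=3)]))
for c in ["scene","side"]:
  for n in ["cover_knob","draught_cover","check_ball_center","pan","pan_grip","scale_socket"]:
    print(c,n,[(np.round(d["point"],3).tolist(),round(d["confidence"],2)) for d in tip_of(c,n)][:2])
E
```

```text
time: 11.22
tcp_pos: [0.5294, 0.0165, 0.0325]
ee_rot: [-0.0, 0.999, 0.033, 0.0]
contact_force: [-0.1, 0.8, -0.5]
opening: 0.0212
grip_force: 25.0
t 11.22 tcp [0.5294 0.0165 0.0325] toolx [0.998 0.066 0.   ] tooly [ 0.066 -0.998 -0.   ] open 0.0212 grip 25.0 F [-0.1  0.8 -0.5]
scene cover_knob [([0.526, 0.017, 0.071], 0.8)]
scene draught_cover [([0.526, 0.017, 0.003], 0.68)]
scene check_ball_center []
scene pan [([0.524, 0.168, 0.031], 0.71)]
scene pan_grip [([0.526, 0.168, 0.062], 0.87), ([0.529, 0.017, 0.01], 0.5)]
scene scale_socket [([0.519, 0.17, 0.029], 0.87)]
side cover_knob [([0.532, 0.016, 0.074], 0.92), ([0.443, 0.269, -0.001], 0.25)]
side draught_cover [([0.53, 0.014, 0.003], 0.73), ([0.517, 0.172, 0.06], 0.5)]
side check_ball_center [([0.522, 0.17, 0.058], 0.56), ([0.534, 0.016, 0.072], 0.26)]
side pan [([0.521, 0.17, 0.036], 0.82)]
side pan_grip [([0.52, 0.169, 0.056], 0.98)]
side scale_socket [([0.52, 0.167, 0.037], 0.93)]
```

View pics/s4.png

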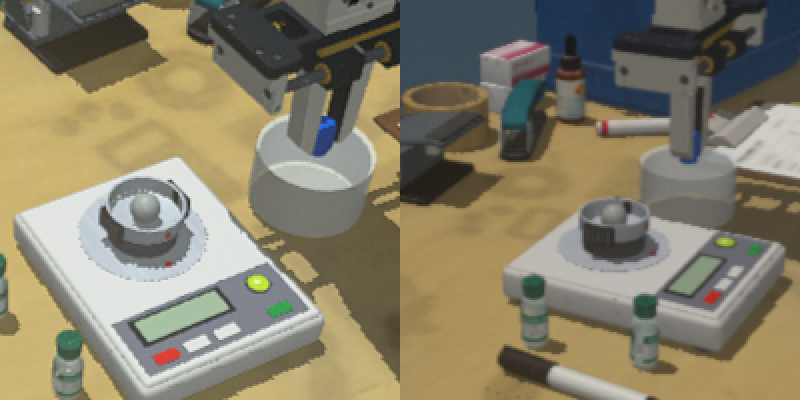

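The cover is beside the scale (scene crop about (312,180)), a few mm above the table. The ball is centred in the pan. I'll lower until contact, then release.

```bash
python3 -m crank '{"targets":[[0,0,0,0,0,0.003,-1],[0,0,0,0,0,0,-1]]}';python3 -m crank '{"targets":[[0,0,0,0,0,0.0015,-1],[0,0,0,0,0,0,-1]]}'; python3 -m crank '{"targets":[[0,0,0,0,0,0.0015,-1],[0,0,0,0,0,0,-1]]}'
```

```text
time: 12.18
tcp_pos: [0.529, 0.0163, 0.029]
ee_rot: [-0.0, 0.999, 0.033, -0.0]
contact_force: [0.3, -0.4, -1.5]
opening: 0.0211
grip_force: 25.0
time: 12.42
tcp_pos: [0.5291, 0.0163, 0.0277]
ee_rot: [-0.0, 0.999, 0.033, -0.0]
contact_force: [-0.3, -0.0, -2.2]
opening: 0.0217
grip_force: 25.0
time: 12.68
tcp_pos: [0.5294, 0.0163, 0.0274]
ee_rot: [0.0, 0.999, 0.033, 0.0]
contact_force: [-3.2, 0.6, 7.5]
opening: 0.0216
grip_force: 25.0
```

```bash
python3 -m crank '{"targets":[[0,0,0,0,0,0,0],[0,0,0,0,0,0,0.5],[0,0,0,0,0,0,1],[0,0,0,0,0,0,1],[0,0,0,0,0,0,1],[0,0,0,0,0,-0.01,1],[0,0,0,0,0,-0.03,1],[0,0,0,0,0,-0.05,1],[0,0,0,0,0,-0.05,1],[0,0,0,0,-0.03,0,1],[0,0,0,0,-0.04,0,1],[0,0,0,0,-0.04,0,1],[0,0,0,0,-0.03,0,1],[0,0,0,0,-0.01,0,1],[0,0,0,0,0,0,1],[0,0,0,0,0,0,1]]}'
python3 - <<'E'
from h import *
s=state()
w=camera("wrist")[:,:,::-1];cv2.imwrite("pics/w5.png",w)
for n in ["pan","pan_grip","scale_socket","check_ball_center","draught_cover"]:
    print(n,[(np.round(d["point"],3).tolist(),round(d["confidence"],2)) for d in tip_of("wrist",n)][:2])
print(proj("wrist",[.52,.168,.056],s))
E
```

```text
time: 14.68
tcp_pos: [0.5195, 0.1649, 0.1665]
ee_rot: [0.0, 0.999, 0.033, 0.0]
contact_force: [-0.1, 0.2, 0.7]
opening: 0.0928
grip_force: 0.0
t 14.68 tcp [0.5195 0.1649 0.1665] toolx [0.998 0.065 0.   ] tooly [ 0.065 -0.998  0.   ] open 0.0928 grip 0.0 F [-0.1  0.2  0.7]
pan [([0.525, 0.166, 0.037], 0.61)]
pan_grip [([0.523, 0.167, 0.057], 0.61), ([0.463, 0.327, -0.004], 0.27)]
scale_socket [([0.524, 0.168, 0.036], 0.27)]
check_ball_center [([0.524, 0.168, 0.06], 0.74)]
draught_cover [([0.532, 0.017, 0.0], 0.61)]
[311.85656797 218.49406686]
```

View pics/w5.png

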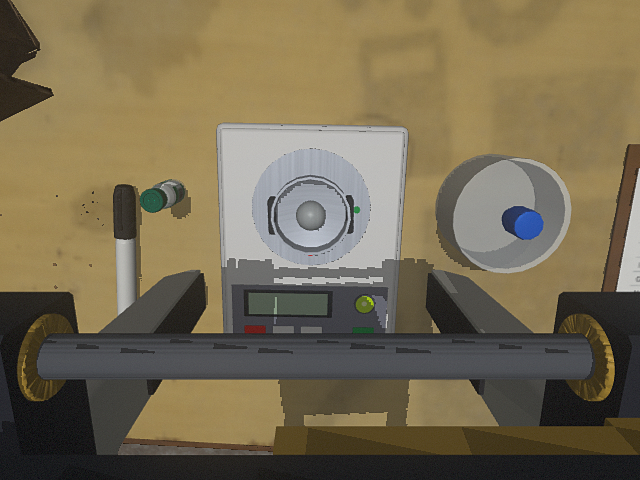

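The wrist view shows the pan at (311,213), its grips at (271,213) and (352,213), the ball in the middle, and the cover standing free. The open fingertips look 30 mm nearer to the camera than nominal. So the arm and cameras agree, and the real tips simply end about 30 mm short of the reported TCP. Now I'll fit the centres.

```bash
python3 - <<'E'
from h import *
s=state(); im=cv2.imread("pics/w5.png"); c=cv2.resize(im[150:270,245:375],None,fx=4,fy=4,interpolation=3); g=cv2.medianBlur(cv2.cvtColor(c,cv2.COLOR_BGR2GRAY),7)
for lo,hi,z in [(45,75,.060),(130,180,.064)]:
    r=cv2.HoughCircles(g,cv2.HOUGH_GRADIENT,1,60,param1=80,param2=20,minRadius=lo,maxRadius=hi)
    for q in r[0][:3]:
        u=(q[0]/4+245-.4,q[1]/4+150-.4); print(u,q[2]/4,onz("wrist",u,z,s))
h=cv2.cvtColor(im,cv2.COLOR_BGR2HSV);m=cv2.inRange(h,(0,0,0),(179,255,65));m[:185]=0;m[245:]=0;m[:,:260]=0;m[:,365:]=0
n,l,st,ce=cv2.connectedComponentsWithStats(m)
for k in range(1,n):
    if st[k][4]>25: print(st[k],ce[k],onz("wrist",ce[k],.0645,s))
red=cv2.inRange(h,(0,90,80),(8,255,255))|cv2.inRange(h,(170,90,80),(179,255,255));red[:235]=0;red[275:]=0;red[:,:280]=0;red[:,340:]=0
ys,xs=np.nonzero(red);print("red",xs,ys)
E
```

```text
t 14.97 tcp [0.5195 0.1654 0.1664] toolx [ 0.998  0.065 -0.   ] tooly [ 0.065 -0.998  0.   ] open 0.093 grip 0.0 F [-0.8  0.3 -0.1]
(np.float32(310.225), np.float32(215.225)) 15.15 [0.52319898 0.1698753  0.06      ]
(np.float32(288.975), np.float32(217.975)) 18.6 [0.52010771 0.18534941 0.06      ]
(np.float32(309.975), np.float32(212.975)) 38.525 [0.52568746 0.17017014 0.064     ]
(np.float32(308.225), np.float32(228.225)) 39.9 [0.51426388 0.17073143 0.064     ]
[346 195   8  38 130] [350.31538462 212.        ] [0.52842507 0.14112932 0.0645    ]
[268 197   7  37 128] [269.96875   213.7265625] [0.52333256 0.19900568 0.0645    ]
red [308 309 310 311 312] [255 255 255 255 255]
```

```bash
python3 -m crank '{"targets":[[0,0,0,0.0048,-0.0039,0.03,1],[0,0,0,0,0,0.05,1],[0,0,0,0,0,0.04,1],[0,0,0,0,0,0.02,1],[0,0,0,0,0,0.01,1],[0,0,0,0,0,0.006,1],[0,0,0,0,0,0,1],[0,0,0,0,0,0,1]]}' 8
python3 - <<'E'
from h import *
s=state()
a=camera("scene")[:,:,::-1];b=camera("side")[:,:,::-1]
cv2.imwrite("pics/s6.png",np.hstack([cv2.resize(a[190:290,340:440],(400,400),interpolation=3),cv2.resize(b[180:280,300:400],(400,400),interpolation=3)]))
E
```

```text
time: 15.98
tcp_pos: [0.5246, 0.1703, 0.0112]
ee_rot: [-0.0, 0.999, 0.033, 0.001]
contact_force: [0.7, 0.3, 0.7]
opening: 0.0932
grip_force: 0.0
t 15.97 tcp [0.5246 0.1703 0.0112] toolx [0.998 0.066 0.002] tooly [ 0.066 -0.998 -0.   ] open 0.0932 grip 0.0 F [0.7 0.3 0.7]
```

View pics/s6.png

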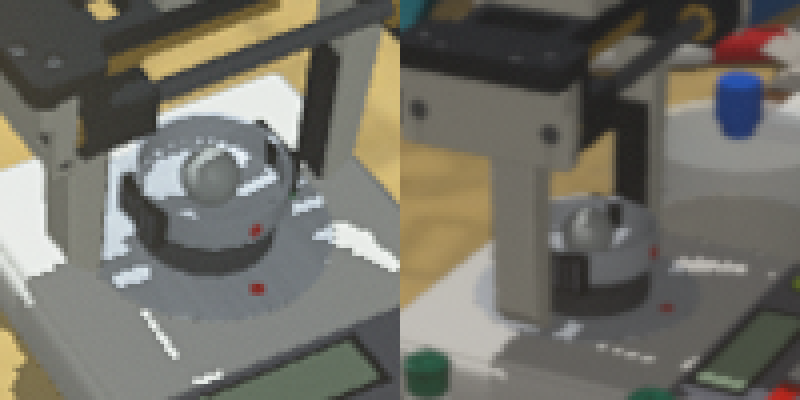

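The fingers straddle the pan's grips with the tips just above the scale's top, and the ball is centred. Now I close gently.

```bash
python3 -m crank '{"targets":[[0,0,0,0,0,0,0.6],[0,0,0,0,0,0,0.48],[0,0,0,0,0,0,0.44],[0,0,0,0,0,0,0.40],[0,0,0,0,0,0,0.37],[0,0,0,0,0,0,0.34],[0,0,0,0,0,0,0.31],[0,0,0,0,0,0,0.28],[0,0,0,0,0,0,0.2],[0,0,0,0,0,0,0.2]]}' 8
python3 - <<'E'
from h import *
s=state()
for c in ["side","scene"]:
  camera(c)
  for n in ["pan_middle","check_ball_center","pan"]:
    print(n,[(np.round(d["point"],3).tolist(),round(d["confidence"],2)) for d in tip_of(c,n)][:2])
for i in range(3):
  camera("wrist"); state()
E
```

```text
time: 17.32
tcp_pos: [0.524, 0.1698, 0.0105]
ee_rot: [0.0, 0.999, 0.033, 0.0]
contact_force: [-0.2, -5.2, 2.4]
opening: 0.0623
grip_force: 8.0
t 17.32 tcp [0.524  0.1698 0.0105] toolx [0.998 0.066 0.   ] tooly [ 0.066 -0.998  0.001] open 0.0623 grip 8.0 F [-0.2 -5.2  2.4]
pan_middle [([0.527, 0.168, 0.059], 0.78)]
check_ball_center [([0.52, 0.172, 0.059], 0.52)]
pan [([0.518, 0.172, 0.033], 0.64)]
pan_middle [([0.524, 0.168, 0.058], 0.61)]
check_ball_center [([0.526, 0.172, 0.064], 0.55)]
pan [([0.522, 0.168, 0.031], 0.91), ([0.524, 0.286, 0.002], 0.46)]
t 17.77 tcp [0.5241 0.1698 0.0105] toolx [0.998 0.066 0.   ] tooly [ 0.066 -0.998  0.001] open 0.062 grip 8.0 F [-0.3 -4.9  1.9]
t 17.82 tcp [0.524  0.1698 0.0105] toolx [0.998 0.066 0.   ] tooly [ 0.066 -0.998  0.001] open 0.0621 grip 8.0 F [-0.1 -5.9  2.4]
t 17.88 tcp [0.524  0.1698 0.0105] toolx [0.998 0.066 0.   ] tooly [ 0.066 -0.998  0.001] open 0.0621 grip 8.0 F [ 1.  -5.4  3. ]
```

It is gripped at 62 mm. The sideways force of −5 N says the tool should shift about a millimetre towards −y.

```bash
python3 -m crank '{"targets":[[0,0,0,0,0.0007,-0.0002,0.2],[0,0,0,0,0,0,0.2]]}'; python3 -m crank '{"targets":[[0,0,0,0,0.0007,-0.0003,0.2],[0,0,0,0,0,0,0.2]]}'
```

```text
time: 18.12
tcp_pos: [0.524, 0.1697, 0.0105]
ee_rot: [-0.0, 0.999, 0.033, 0.0]
contact_force: [0.2, -1.4, 1.0]
opening: 0.062
grip_force: 8.0
time: 18.38
tcp_pos: [0.5234, 0.1692, 0.0105]
ee_rot: [-0.0, 0.999, 0.033, -0.001]
contact_force: [0.3, -0.0, -1.3]
opening: 0.0621
grip_force: 8.0
```

```bash
python3 -m crank '{"targets":[[0,0,0,0,0,0,0.2],[0,0,0,0,0,0,0.1],[0,0,-1,0,0,0,0.1],[0,0,-2,0,0,0,0.1],[0,0,-3,0,0,0,0.1],[0,0,-3,0,0,0,0.1],[0,0,-3,0,0,0,0.1],[0,0,-3,0,0,0,0.1],[0,0,-3,0,0,0,0.1],[0,0,-2,0,0,0,0.1],[0,0,0,0,0,0,0.1]]}' 20; python3 -c "
from h import *
s=state();print(s['ft_torque'])"
```

```text
time: 19.75
tcp_pos: [0.5239, 0.1687, 0.0109]
ee_rot: [-0.0, 0.978, 0.206, -0.0]
contact_force: [0.4, 0.1, -1.3]
opening: 0.0618
grip_force: 19.9
t 19.75 tcp [0.5239 0.1687 0.0109] toolx [ 0.915  0.404 -0.   ] tooly [ 0.404 -0.915 -0.   ] open 0.0618 grip 19.9 F [ 0.4  0.1 -1.3]
[-0.00566807  0.01325706 -0.03221065]
```

Turning smoothly with no side force. I'll continue: 20 of 90° done.

```bash
python3 -m crank '{"targets":[[0,0,-2,0,0,0,0.1],[0,0,-3,0,0,0,0.1],[0,0,-4,0,0,0,0.1],[0,0,-4,0,0,0,0.1],[0,0,-4,0,0,0,0.1],[0,0,-4,0,0,0,0.1],[0,0,-4,0,0,0,0.1],[0,0,-3,0,0,0,0.1],[0,0,-2,0,0,0,0.1],[0,0,0,0,0,0,0.1]]}'; python3 -m crank '{"targets":[[0,0,-2,0,0,0,0.1],[0,0,-3,0,0,0,0.1],[0,0,-4,0,0,0,0.1],[0,0,-4,0,0,0,0.1],[0,0,-4,0,0,0,0.1],[0,0,-4,0,0,0,0.1],[0,0,-4,0,0,0,0.1],[0,0,-3,0,0,0,0.1],[0,0,-2,0,0,0,0.1],[0,0,0,0,0,0,0.1]]}'
python3 - <<'E'
from h import *
s=state();print(s['ft_torque'])
for c in ["side","scene"]:
  im=camera(c)[:,:,::-1]; cv2.imwrite(f"pics/r_{c}.png",im)
  for n in ["pan_middle","check_ball_center"]:
    print(n,[(np.round(d["point"],3).tolist(),round(d["confidence"],2)) for d in tip_of(c,n)][:2])
E
```

```text
time: 21.0
tcp_pos: [0.5239, 0.1688, 0.0108]
ee_rot: [-0.0, 0.892, 0.452, -0.0]
contact_force: [-0.5, -0.5, -1.6]
opening: 0.062
grip_force: 19.9
time: 22.25
tcp_pos: [0.524, 0.1688, 0.0109]
ee_rot: [0.0, 0.744, 0.668, 0.0]
contact_force: [0.3, 0.3, -2.5]
opening: 0.0621
grip_force: 19.9
t 22.25 tcp [0.524  0.1688 0.0109] toolx [0.108 0.994 0.   ] tooly [ 0.994 -0.108  0.   ] open 0.0621 grip 19.9 F [ 0.3  0.3 -2.5]
[-0.06779225 -0.05141728  0.05841295]
pan_middle [([0.527, 0.167, 0.06], 0.8)]
check_ball_center [([0.523, 0.168, 0.056], 0.63), ([0.524, 0.167, 0.059], 0.43)]
pan_middle [([0.526, 0.169, 0.058], 0.83)]
check_ball_center [([0.526, 0.168, 0.062], 0.51), ([0.526, 0.166, 0.034], 0.24)]
```

```bash
python3 -m crank '{"targets":[[0,0,-2,0,0,0,0.1],[0,0,-3,0,0,0,0.1],[0,0,-3,0,0,0,0.1],[0,0,-1,0,0,0,0.1],[0,0,0,0,0,0,0.1],[0,0,0,0,0,0,0.1]]}'; python3 -m crank '{"targets":[[0,0,0,0,0,-0.0005,0.1],[0,0,0,0,0,-0.001,0.1],[0,0,0,0,0,-0.001,0.1],[0,0,0,0,0,0,0.1]]}'; python3 -c "
from h import *
s=state();print(s['ft_torque'])"
```

```text
time: 23.3
tcp_pos: [0.5228, 0.1685, 0.0106]
ee_rot: [-0.001, 0.69, 0.724, -0.001]
contact_force: [-5.2, -2.3, 0.3]
opening: 0.0617
grip_force: 19.9
time: 23.8
tcp_pos: [0.5228, 0.1688, 0.0129]
ee_rot: [-0.001, 0.69, 0.724, -0.001]
contact_force: [-5.4, -0.6, -5.4]
opening: 0.0618
grip_force: 19.9
t 23.8 tcp [0.5228 0.1688 0.0129] toolx [-0.049  0.999  0.   ] tooly [ 0.999  0.049 -0.002] open 0.0618 grip 19.9 F [-5.4 -0.6 -5.4]
[-0.26115989  0.96613535 -0.12782442]
```

A side force of −5 N came up at the end of the turn, probably the stop. I'll back off a few degrees and recheck.

```bash
python3 -m crank '{"targets":[[0,0,1,0,0,0,0.1],[0,0,1,0,0,0,0.1],[0,0,1,0,0,0,0.1],[0,0,0,0,0,0,0.1]]}'; python3 - <<'E'
from h import *
s=state();print(s['ft_torque'])
for c in ["side","scene"]:
  im=camera(c)[:,:,::-1]; cv2.imwrite(f"pics/r_{c}.png",im)
  for n in ["pan_middle","check_ball_center","pan"]:
    print(n,[(np.round(d["point"],3).tolist(),round(d["confidence"],2)) for d in tip_of(c,n)][:2])
a=cv2.imread("pics/r_scene.png");b=cv2.imread("pics/r_side.png")
cv2.imwrite("pics/s7.png",np.hstack([cv2.resize(a[190:290,340:440],(400,400),interpolation=3),cv2.resize(b[180:280,300:400],(400,400),interpolation=3)]))
E
```

```text
time: 24.3
tcp_pos: [0.5234, 0.169, 0.0132]
ee_rot: [-0.0, 0.708, 0.706, -0.0]
contact_force: [-5.7, -0.4, -4.9]
opening: 0.0615
grip_force: 19.9
t 24.3 tcp [0.5234 0.169  0.0132] toolx [0.004 1.    0.   ] tooly [ 1.    -0.004 -0.001] open 0.0615 grip 19.9 F [-5.7 -0.4 -4.9]
[-0.11777763  0.90542677  0.00286731]
pan_middle [([0.526, 0.168, 0.06], 0.78)]
check_ball_center []
pan [([0.521, 0.169, 0.039], 0.68)]
pan_middle [([0.526, 0.169, 0.06], 0.64)]
check_ball_center [([0.529, 0.017, 0.0], 0.69), ([0.524, 0.17, 0.064], 0.6)]
pan [([0.524, 0.168, 0.037], 0.89)]
```

View pics/s7.png

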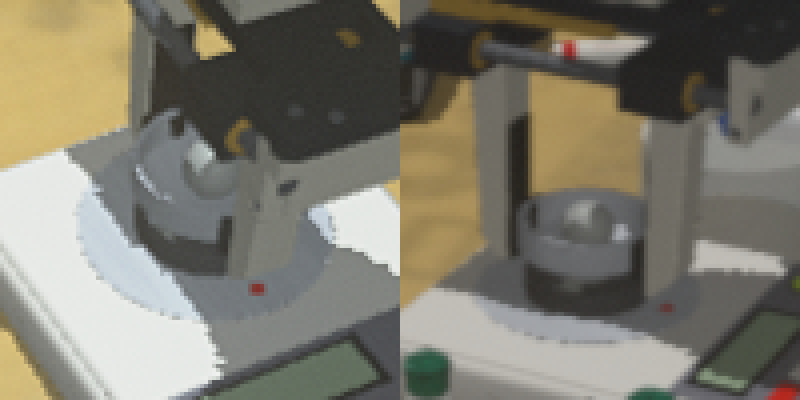

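The pan is turned and the ball is still in the middle (scene crop about (208,175), side (587,222)). I'll relieve the side force by shifting towards −x.

```bash
python3 -m crank '{"targets":[[0,0,0,0,-0.0007,0,0.1],[0,0,0,0,0,0,0.1]]}'; python3 -m crank '{"targets":[[0,0,0,0,-0.0006,0,0.1],[0,0,0,0,0,0,0.1]]}'; python3 -c "
from h import *
s=state();print(s['ft_torque'])"
```

```text
time: 24.95
tcp_pos: [0.5234, 0.169, 0.0135]
ee_rot: [0.0, 0.708, 0.706, 0.0]
contact_force: [-4.5, 0.7, -3.4]
opening: 0.0616
grip_force: 19.9
time: 25.2
tcp_pos: [0.5233, 0.1689, 0.0137]
ee_rot: [0.0, 0.708, 0.706, 0.001]
contact_force: [-2.9, 0.4, -3.7]
opening: 0.0621
grip_force: 19.9
t 25.2 tcp [0.5233 0.1689 0.0137] toolx [0.004 1.    0.   ] tooly [ 1.    -0.004  0.001] open 0.0621 grip 19.9 F [-2.9  0.4 -3.7]
[ 0.04473723  0.46688609 -0.02701229]
```

```bash
python3 -m crank '{"targets":[[0,0,0,0,-0.0008,0,0.1],[0,0,0,0,-0.0003,0,0.1],[0,0,0,0,0,0,0.1],[0,0,0,0,0,-0.001,0.1],[0,0,0,0,0,-0.001,0.1],[0,0,0,0,0,0,0.1]]}'; python3 -m crank '{"targets":[[0,0,0,0,0,-0.001,0.1],[0,0,0,0,0,-0.002,0.1],[0,0,0,0,0,-0.001,0.1],[0,0,0,0,0,0,0.1]]}'; python3 -c "
from h import *
s=state();print(s['ft_torque'])"
```

```text
time: 25.95
tcp_pos: [0.5222, 0.1688, 0.0157]
ee_rot: [0.0, 0.708, 0.706, 0.001]
contact_force: [1.9, 0.3, -1.9]
opening: 0.062
grip_force: 19.9
time: 26.45
tcp_pos: [0.5217, 0.1688, 0.0196]
ee_rot: [0.0, 0.708, 0.706, 0.0]
contact_force: [2.6, -0.6, -2.1]
opening: 0.062
grip_force: 19.9
t 26.45 tcp [0.5217 0.1688 0.0196] toolx [0.004 1.    0.   ] tooly [ 1.    -0.004  0.   ] open 0.062 grip 19.9 F [ 2.6 -0.6 -2.1]
[-0.02382612 -0.40598266 -0.00624181]
```

```bash
python3 -m crank '{"targets":[[0,0,0,0,0.0005,0,0.1],[0,0,0,0,0.0002,0,0.1],[0,0,0,0,0,-0.001,0.1],[0,0,0,0,0,-0.002,0.1],[0,0,0,0,0,-0.002,0.1],[0,0,0,0,0,-0.001,0.1],[0,0,0,0,0,0,0.1]]}'; python3 - <<'E'
from h import *
state()
for c in ["side","scene"]:
  camera(c)
  for n in ["pan_middle","check_ball_center","pan"]:
    print(n,[(np.round(d["point"],3).tolist(),round(d["confidence"],2)) for d in tip_of(c,n)][:2])
E
```

```text
time: 27.32
tcp_pos: [0.5223, 0.1688, 0.0255]
ee_rot: [0.0, 0.708, 0.706, 0.0]
contact_force: [0.3, -0.9, -1.8]
opening: 0.0622
grip_force: 19.9
t 27.32 tcp [0.5223 0.1688 0.0255] toolx [0.004 1.    0.   ] tooly [ 1.    -0.004  0.   ] open 0.0622 grip 19.9 F [ 0.3 -0.9 -1.8]
pan_middle [([0.525, 0.168, 0.072], 0.98)]
check_ball_center [([0.522, 0.171, 0.073], 0.7)]
pan [([0.518, 0.168, 0.051], 0.98)]
pan_middle [([0.525, 0.169, 0.074], 0.59), ([0.522, 0.165, 0.05], 0.55)]
check_ball_center [([0.524, 0.169, 0.077], 0.64), ([0.526, 0.285, -0.001], 0.41)]
pan [([0.522, 0.167, 0.047], 0.72), ([0.529, 0.014, 0.002], 0.31)]
```

The pan is free, has risen about 15 mm, and carries the ball. I'll lift it the remaining 85 mm or so, smoothly.

```bash
python3 -m crank '{"targets":[[0,0,0,0,0,-0.002,0.1],[0,0,0,0,0,-0.004,0.1],[0,0,0,0,0,-0.006,0.1],[0,0,0,0,0,-0.007,0.1],[0,0,0,0,0,-0.008,0.1],[0,0,0,0,0,-0.008,0.1],[0,0,0,0,0,-0.008,0.1],[0,0,0,0,0,-0.008,0.1],[0,0,0,0,0,-0.008,0.1],[0,0,0,0,0,-0.008,0.1],[0,0,0,0,0,-0.007,0.1],[0,0,0,0,0,-0.005,0.1],[0,0,0,0,0,-0.003,0.1],[0,0,0,0,0,-0.002,0.1],[0,0,0,0,0,-0.001,0.1],[0,0,0,0,0,0,0.1],[0,0,0,0,0,0,0.1],[0,0,0,0,0,0,0.1],[0,0,0,0,0,0,0.1],[0,0,0,0,0,0,0.1]]}'; python3 - <<'E'
from h import *
state(); ims=[]
for c,x0,y0 in [("side",290,130),("scene",340,140)]:
  im=camera(c)[:,:,::-1]; ims.append(cv2.resize(im[y0:y0+150,x0:x0+150],(400,400),interpolation=3))
  for n in ["pan_middle","check_ball_center","pan","scale_socket","draught_cover"]:
    print(n,[(np.round(d["point"],3).tolist(),round(d["confidence"],2)) for d in tip_of(c,n)][:2])
cv2.imwrite("pics/s8.png",np.hstack(ims))
E
```

```text
time: 30.22
tcp_pos: [0.5222, 0.1688, 0.1103]
ee_rot: [-0.0, 0.708, 0.706, -0.0]
contact_force: [-0.5, -0.0, -1.8]
opening: 0.0618
grip_force: 19.9
t 30.23 tcp [0.5222 0.1688 0.1103] toolx [ 0.004  1.    -0.   ] tooly [ 1.    -0.004 -0.   ] open 0.0618 grip 19.9 F [-0.5 -0.  -1.8]
pan_middle [([0.528, 0.168, 0.157], 0.69)]
check_ball_center [([0.52, 0.166, 0.16], 0.63)]
pan [([0.517, 0.168, 0.133], 0.63)]
scale_socket [([0.52, 0.164, 0.036], 0.9), ([0.532, 0.013, 0.065], 0.37)]
draught_cover [([0.533, 0.017, -0.002], 0.97)]
pan_middle [([0.524, 0.169, 0.159], 0.73)]
check_ball_center [([0.523, 0.167, 0.159], 0.72)]
pan [([0.521, 0.167, 0.132], 0.85)]
scale_socket [([0.518, 0.169, 0.03], 0.68), ([0.44, 0.27, 0.002], 0.37)]
draught_cover [([0.528, 0.017, 0.001], 0.58)]
```

View pics/s8.png

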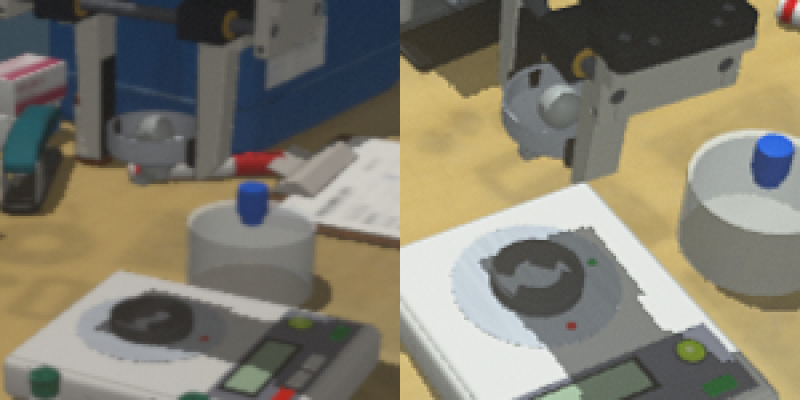

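The pan is held level about 10 cm above its empty socket with the ball in the middle, and the cover stands beside the scale. I'm handing in.

```bash
python3 -c "
from station import *
print(hand_in())"
```

```text
the job is handed in; nothing more can be done
None
```

The job is handed in, and no verdict came back: the cover stands on the table to the right of the scale, and the pan is held level about 10 cm above its socket, a quarter turn round, with the ball in the middle of the dish.

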